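Close up a specimen pot row and hold it tight with the spacer block

TASK

Two pot carriers stand in line: one lane holds two specimen pots with yellow caps, the other three. In the lane with two pots, slide the pots one after the other, upright between the rails, up to the orange sprung tile at the left end; only then is the gap behind them wide enough for the green spacer block. Set the block upright and square down into that gap, onto the lane floor, push it along the lane against the pots until the orange tile is pressed back flush with its grey cheeks, and finish while still gripping the block and holding the row pressed like that; leave the pots in the full lane as they are.

Things in the scene. Friction and masses are not known exactly. Their poses are not given: they have to be found in the camera images.
- glass_screen: Fixed clear glass screen standing upright across the bench left of the carriers, 6 mm thick, 1.45 m high: it fills the plane y = 0.311 m from x = 0.36 m to the back wall. Not to be touched. Work is all on its right side (smaller y); an arm that starts left of it must draw in nearer than x = 0.36 m, with its wrist, to come round its front edge; wide wrists need room beside it.
- carrier_a: Fixed pot carrier, 202 x 70 mm. Origin: on the bench under mid-lane; +x along the lane (roughly robot's left) to the orange tile, z up. Floor 4 mm up. Rails at |y| = 28..34 mm, tops 26 mm up. Front wall 26 mm high, inner face x = -90 mm. Tile face at x = +70 mm at rest, +82 mm when flush with the two grey cheeks beside it, 66 mm high. Holds two pots. The carriers may swap places.
- carrier_b: Fixed pot carrier, 202 x 70 mm. Origin: on the bench under mid-lane; +x along the lane (roughly robot's left) to the orange tile, z up. Floor 4 mm up. Rails at |y| = 28..34 mm, tops 26 mm up. Front wall 26 mm high, inner face x = -90 mm. Tile face at x = +70 mm at rest, +82 mm when flush with the two grey cheeks beside it, 66 mm high. Holds three pots: no room for the spacer.
- tile_a (a joint): Travel of the orange end tile of carrier_a, in m: 0 at rest (12 mm proud of the cheeks), 0.012 at its stop, flush with the cheeks. A spring pushes it back along the lane, towards the front wall: about 3 N at rest, 6.6 N when flush. Tile face 44 mm wide, top 66 mm above the bench.
- pot_1: Specimen pot with a yellow cap, 62 mm high; cap 51 mm in diameter (top 12 mm), white body 46 mm; about 60 g. Origin: centre of its underside, z up. The pot nearer the tile in carrier_a's lane. Touching the tile at rest, its centre is at x = +44.5 mm in the carrier's frame.
- pot_2: Specimen pot with a yellow cap, 62 mm high; cap 51 mm in diameter (top 12 mm), white body 46 mm; about 60 g. Origin: centre of its underside, z up. The pot nearer the front wall in carrier_a's lane. Closed up behind pot_1 with the tile at rest, its centre is at x = -6.5 mm in the carrier's frame.
- full_pot_1: Specimen pot with a yellow cap, 62 mm high; cap 51 mm in diameter (top 12 mm), white body 46 mm; about 60 g. Origin: centre of its underside, z up. Pot number 1 counted from the tile, in carrier_b's lane; to be left alone.
- full_pot_2: Specimen pot with a yellow cap, 62 mm high; cap 51 mm in diameter (top 12 mm), white body 46 mm; about 60 g. Origin: centre of its underside, z up. Pot number 2 counted from the tile, in carrier_b's lane; to be left alone.
- full_pot_3: Specimen pot with a yellow cap, 62 mm high; cap 51 mm in diameter (top 12 mm), white body 46 mm; about 60 g. Origin: centre of its underside, z up. Pot number 3 counted from the tile, in carrier_b's lane; to be left alone.
- spacer: Loose green spacer block, 48 mm long (its x), 46 mm wide (its y), 66 mm high, 80 to 170 g, same either way round. On top a grip fin, 18 mm thick (along x), 36 mm wide (along y), from 66 to 101 mm up. Origin: centre of its underside, z up. Starts standing on the bench behind the carriers, between the centrifuge (155 mm high) and the microscope (taller); in the lane its x lies along the lane.
Things that resemble listed ones, but are neither listed nor needed, are in the scene too. Leave any turquoise look-alike of the pot_1 alone.

How it is judged:
On the way, in this order (a step that is already met when the one before it is completed fails the run):
1. the two pots are closed up towards the tile, upright in the lane (x of pot_1 in the frame of carrier_a above 0.037 m and x of pot_2 in the frame of carrier_a above -0.017 m and angle between each of pot_1, pot_2's own z axis and vertical below 0.12 rad), for 0.2 s.
2. the spacer is down in the gap between the pots and the front wall (z of spacer in the frame of carrier_a below 0.012 m and x of spacer in the frame of carrier_a between -0.07 and -0.03 m and y of spacer in the frame of carrier_a between -0.01 and 0.01 m and angle between spacer's own z axis and vertical below 0.12 rad), for 0.1 s.
At the end, for the whole second after the job is handed in: Tile of the two-pot carrier pressed at least 9.5 of 12 mm; both pots and the spacer upright and in line (7 deg, 10 mm), down on the lane floor (8 mm); spacer gripped (2 N), pressing the last pot (1.5 N), at rest; full-lane pots upright, within 12 mm of their starts (value of joint tile_a above 0.0095 m and x of pot_1 in the frame of carrier_a above 0.048 m and x of pot_2 in the frame of carrier_a above -0.004 m and y of pot_1 in the frame of carrier_a between -0.01 and 0.01 m and y of pot_2 in the frame of carrier_a between -0.01 and 0.01 m and y of spacer in the frame of carrier_a between -0.01 and 0.01 m and z of each of pot_1, pot_2, spacer in the frame of carrier_a below 0.012 m and angle between each of pot_1, pot_2, spacer, full_pot_1, full_pot_2, full_pot_3's own z axis and vertical below 0.12 rad and x of spacer in the frame of carrier_a between -0.055 and -0.032 m and angle between the x axis of spacer and the x axis of carrier_a, either way round below 0.12 rad and contact force between the fingers and spacer above 2 N and contact force between spacer and pot_2 above 1.5 N and linear speed of spacer below 0.02 m/s and distance of each of full_pot_1, full_pot_2, full_pot_3 from where it was at the start of the episode below 0.012 m); the arm keeps its last pose, push and grip.
It fails at once if a pot in the full lane is shifted or knocked over (distance of any of full_pot_1, full_pot_2, full_pot_3 from where it was at the start of the episode above 0.02 m or angle between any of full_pot_1, full_pot_2, full_pot_3's own z axis and vertical above 0.5 rad).
It fails at once if a pot is knocked over or lifted out of its lane (angle between any of pot_1, pot_2's own z axis and vertical above 0.6 rad or z of any of pot_1, pot_2 in the frame of carrier_a above 0.03 m).
It also fails if it takes over 61 s, if anything falls off the work surface, if the arm or the gripper's body presses on something with over 40 N, if the wrist force passes 120 N, or if a joint passes its speed limit or range.

ROBOT

A 6-joint arm with a two-finger parallel gripper is mounted at the origin on a cart in front of the work surface, level with it; the furniture and walls round the work are solid. World frame = base frame: x ahead of the robot, y to its left, z up, the work surface at z = 0. Lengths are in m, angles in rad, forces in N, time in s.
With the tool pointing down it reaches from about 0.35 to 0.775 m from the base axis. Payload 5.5 kg.
Tool frame: the origin (TCP) lies midway between the tips of the shut fingers; the grasp point (between the pads) lies 19 mm behind it; z points along the fingers, y is the line along which they close (so a half turn about z gives the same grasp; the last joint's range is limited). The gripper opens to 85 mm and grips with 20 to 120 N. Pads are 22 mm wide; open, the fingers measure 114 mm over their backs; the gripper's body (76 mm by 85 mm) begins 54 mm behind the grasp point. The pads swing forward as they close: fully open they stand 13 mm farther back than shut.
Start: joints at [1.12, 0.313, 0.046, 1.304, 0, 1.431], TCP at [0.176, 0.547, 0.194] pointing down, gripper open.
Joint ranges: [-2.76, 2.76], [-0.86, 1.69], [-1.03, 1.26], [-2.2, 2.34], [-1.47, 1.5], [-3.14, 3.14]. Speed limits (rad/s): [2.57, 2.57, 3.14, 3.14, 3.14, 3.14].

INTERFACE

Orientations are given as a unit quaternion [x, y, z, w].
In Python, from rig import arm, viewer, job_done, finder gives the robot as it stands. The module is installed in compiled form; this text tells all that it offers.
- The arm moves only by the tool send_rows, never from a script. Its argument "series" is text: rows parted by semicolons, each of 5 numbers parted by spaces: the shift along the world's x, y, z in cm, then the turn about the world's z in degrees, then the opening, from 0 (shut) to 1 (fully open). A call has 1 to 12 rows; each row is the pose to reach, as a shift and turn from the pose commanded when the call began; what a row does not reach only later rows make up. A row lasts 1/8 s, in which the tool goes at most 62.5 mm and 10.7 degrees, less where a joint would pass 70% of its speed; a pose out of reach is approached as far as the arm can. A call with a gripper value outside its range is refused whole. The fingers move at their own pace and stop on an object; "grip_force" is the grip in N (left out, the last holds). Time passes only in rows, so rows that repeat a pose let the fingers close. It gives the time, the measured TCP pose, the force, the opening and the grip force at its end, in the units of the state.
- arm.get_obs(): the state, without advancing time (a new reading comes with each control period).
- viewer.get_image(name): name is "scene" or "top"; returns a dict with "img" (420x560x3 uint8, blue, green, red), "depth" (420x560 float32, m along the optical axis (not along the pixel's ray), 0 where there is no reading), "camera_matrix" (3x3 intrinsics, pixels), "dist" ([k1, k2, p1, p2, k3] as OpenCV has them; the pictures are not rectified), "cam_to_world" (4x4, takes a point from camera to world coordinates). Camera axes: x right, y down, z forward; pixel columns grow to the right and rows downward; lengths in m; the calibration is good to about 2 mm. A picture is of the moment at which its call begins.
- job_done(): hands the job in; it is judged then, once.
Trained networks look in a picture, given as the dict that the camera call returned (one of the last four; its "shot" number tells which), for a name from the list of things; names that differ only in an ending like _2 or _b are one class to them, and where a whole thing is asked for, a point or a joint stands for the part that bears it (a point fixed in the world has none). Each returns a list of dicts, best first, with "conf" (0 to 1); they miss things now and then, are a little off and sometimes report something else, mostly with a low value. They report only what shows in the picture. A call takes as long as a camera call. They do not tell look-alikes from the thing itself.
- finder.spot_in(query, picture): "extent" ([centre column, centre row, width, height] in pixels, round what is visible of it).
- finder.silhouettes(query, picture): "region" (420x560 bool, what is visible of it) and "extent" ([centre column, centre row, width, height] in pixels, round what is visible of it).
The state is a dict: "time_s": time; "joint_positions": joint angles; "joint_vel": joint speeds; "effort": joint torques, N m; "tool_pos": TCP position; "orientation": TCP orientation; "wrist_force": force on the tool from outside, world axes, zero at the start; "ft_torque": the same for the moment, N m; "finger_gap": finger opening in m; "grip_force": force on a finger pad.
Only numpy, scipy, OpenCV 4.12 (cv2) and the standard library are available. Lean on these libraries where they do the work, as an engineer would, in place of code of your own. Each camera call takes 0.05 s, during which the arm holds its last target. There are 200 camera calls.

## Working session

There is one attempt and no reset: what is moved stays moved. The work goes in short steps, Python scripts to look and compute and a tool call to move; the robot and the scene stay as the last step left them, time stands still between calls to the robot, and variables do not carry over. Pictures are saved under pics/ and viewed, at most 10 in all, crops included, and the job is handed in when it is done.

Besides the shell and the picture viewer there is one more tool, called after "Request:" by a JSON object that holds its "name" and its "arguments". send_rows: Moves the arm, as the interface text tells. Its arguments: {"type":"object","properties":{"series":{"type":"string"},"grip_force":{"type":"number"}},"required":["series"]}

```bash
mkdir -p pics; cat > h.py <<'E'
import numpy as np, cv2
from rig import arm, viewer, job_done, finder
def pts(p, mask=None):
    K=p["camera_matrix"]; d=p["depth"]; 
    ok=d>0
    if mask is not None: ok&=mask
    v,u=np.nonzero(ok)
    n=cv2.undistortPoints(np.stack([u,v],1).astype(np.float64).reshape(-1,1,2),K,np.array(p["dist"],float)).reshape(-1,2)
    z=d[v,u]
    c=np.stack([n[:,0]*z,n[:,1]*z,z,np.ones_like(z)],1)
    return (c@np.array(p["cam_to_world"]).T)[:,:3],u,v
E
python3 - <<'E'
from h import *
o=arm.get_obs();print(o["time_s"],o["tool_pos"],o["orientation"],o["finger_gap"])
for n in("scene","top"):
    p=viewer.get_image(n);cv2.imwrite(f"pics/{n}0.png",p["img"]);print(n,np.round(p["cam_to_world"],3).tolist())
    for q in("pot_1","spacer","carrier_a","tile_a"):
        for r in finder.silhouettes(q,p):
            P,u,v=pts(p,r["region"])
            print(q,round(r["conf"],2),np.round(r["extent"]),len(P),np.round(np.percentile(P,[2,50,98],axis=0),3).tolist() if len(P) else 0)
E
```

```text
0.0 [0.17559921 0.54694737 0.19292538] [ 1.54754303e-01  9.87952597e-01 -8.39663660e-04 -2.59146476e-04] 0.0853740838997051
scene [[0.605, -0.416, 0.679, -0.248], [-0.796, -0.341, 0.501, -0.676], [0.023, -0.843, -0.537, 0.706], [0.0, 0.0, 0.0, 1.0]]
pot_1 0.97 [226. 237.  24.  34.] 618 [[0.422, -0.056, 0.009], [0.436, -0.042, 0.056], [0.467, -0.01, 0.068]]
pot_1 0.93 [351. 229.  25.  32.] 645 [[0.633, -0.241, -0.001], [0.645, -0.224, 0.046], [0.77, -0.169, 0.065]]
pot_1 0.89 [228. 206.  18.  34.] 499 [[0.537, 0.05, 0.004], [0.55, 0.064, 0.047], [0.58, 0.093, 0.064]]
pot_1 0.88 [257. 258.  24.  31.] 630 [[0.418, -0.14, 0.015], [0.431, -0.125, 0.058], [0.46, -0.097, 0.068]]
pot_1 0.77 [337. 190.  14.  24.] 212 [[0.762, -0.11, 0.007], [0.774, -0.102, 0.05], [0.801, -0.08, 0.064]]
pot_1 0.3 [239. 250.  92.  75.] 1995 [[0.406, -0.156, -0.0], [0.427, -0.041, 0.019], [0.476, 0.043, 0.065]]
spacer 0.96 [329. 244.  30.  44.] 924 [[0.524, -0.25, 0.0], [0.545, -0.226, 0.058], [0.61, -0.175, 0.101]]
carrier_a 0.93 [240. 251.  91.  77.] 1941 [[0.406, -0.156, 0.001], [0.427, -0.041, 0.02], [0.476,
[... 653 characters left out ...]
29, 0.066], [0.469, -0.007, 0.071]]
spacer 0.68 [363. 230.  22.  26.] 491 [[0.529, -0.244, 0.003], [0.552, -0.213, 0.066], [0.586, -0.192, 0.103]]
spacer 0.18 [419. 286.  25.  18.] 466 [[0.422, -0.392, 0.007], [0.442, -0.364, 0.065], [0.467, -0.342, 0.069]]
carrier_a 0.97 [285. 268.  86.  47.] 1580 [[0.411, -0.149, -0.001], [0.44, -0.047, 0.007], [0.48, 0.043, 0.067]]
carrier_a 0.67 [390. 282.  84.  53.] 1244 [[0.41, -0.396, -0.0], [0.441, -0.264, 0.023], [0.488, -0.202, 0.067]]
carrier_a 0.31 [251. 259.  19.  23.] 146 [[0.429, 0.013, 0.002], [0.451, 0.019, 0.055], [0.471, 0.053, 0.067]]
tile_a 0.69 [256. 261.   7.  20.] 94 [[0.429, 0.013, 0.017], [0.45, 0.018, 0.063], [0.468, 0.032, 0.067]]
```

```bash
python3 - <<'E'
import cv2
a=cv2.imread("pics/scene0.png");b=cv2.imread("pics/top0.png")
cv2.imwrite("pics/s1.png",cv2.resize(a[120:360,150:470],(800,600),interpolation=cv2.INTER_CUBIC))
cv2.imwrite("pics/t1.png",cv2.resize(b[100:340,180:500],(800,600),interpolation=cv2.INTER_CUBIC))
E
```

```text
(no output)
```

View pics/s1.png

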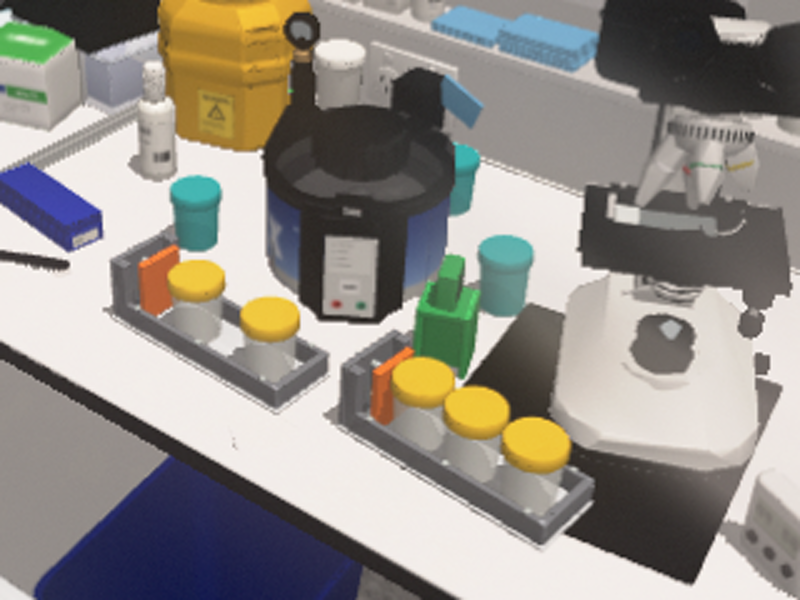

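View pics/t1.png

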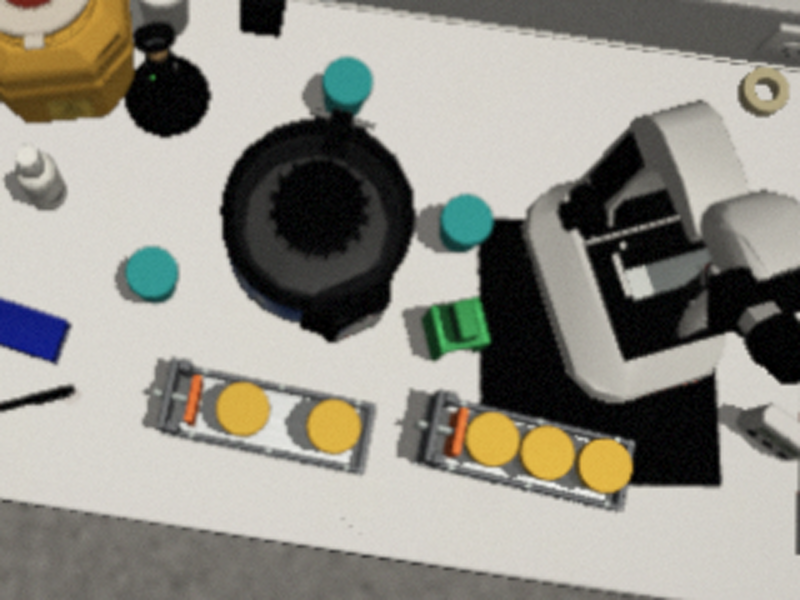

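The left carrier holds two pots, in the crop at about (243,408) and (334,426), so it is carrier_a. The right one is full. The spacer is at about (458,325), with its fin elongated along world x. Next I'll fit the poses.

```bash
cat >> h.py <<'E'
def car(p,y0=-0.2,y1=0.1):
    """rail-top rectangle of carrier_a, caps, tile"""
    P,u,v=pts(p); c=p["img"][v,u].astype(int); hsv=cv2.cvtColor(p["img"],cv2.COLOR_BGR2HSV)[v,u].astype(int)
    box=(P[:,0]>.36)&(P[:,0]<.53)&(P[:,1]>y0)&(P[:,1]<y1)
    return P,c,hsv,box
E
python3 - <<'E'
from h import *
for n in("top","scene"):
    p=viewer.get_image(n);P,c,h,box=car(p)
    print(n)
    m=box&(abs(P[:,2]-.026)<.004)&(h[:,1]<60)
    r=cv2.minAreaRect(P[m][:,:2].astype(np.float32)*1000);print("rails",m.sum(),r)
    for nm,b2 in(("a",box),("b",(P[:,0]>.36)&(P[:,0]<.53)&(P[:,1]<-.2)&(P[:,1]>-.45))):
        y=b2&(h[:,0]>18)&(h[:,0]<32)&(h[:,1]>120)&(P[:,2]>.061)&(P[:,2]<.072)
        if y.sum()<10: continue
        X=P[y]; k=3 if nm=="b" else 2
        _,l,cc=cv2.kmeans(X[:,:2].astype(np.float32),k,None,(3,50,1e-6),5,cv2.KMEANS_PP_CENTERS)
        for i in range(k):
            q=X[l[:,0]==i];(cx,cy),rr=cv2.minEnclosingCircle(q[:,:2].astype(np.float32));print(nm,len(q),np.round([cx,cy,rr],4),np.round(q.mean(0),4))
    t=box&(h[:,0]<14)&(h[:,1]>120)&(P[:,2]>.062)&(P[:,2]<.072);print("tiletop",t.sum(),np.round(P[t].mean(0),4),cv2.minAreaRect(P[t][:,:2].astype(np.float32)*1000))
    g=(h[:,0]>45)&(h[:,0]<75)&(h[:,1]>100)&(P[:,0]>.5)&(P[:,0]<.62)&(P[:,1]<-.15)&(P[:,1]>-.3)
    for z0,z1 in((.094,.108),(.058,.072)):
        q=P[g&(P[:,2]>z0)&(P[:,2]<z1)];print("spacer",len(q),np.round(q.mean(0),4),cv2.minAreaRect(q[:,:2].astype(np.float32)*1000))
    hi=(P[:,2]>.1)&(P[:,0]>.46)&(P[:,0]<.66)&(P[:,1]<-.02)&(P[:,1]>-.36)&~g
    for xb in np.arange(.47,.65,.02):
        q=P[hi&(abs(P[:,0]-xb)<.01)];L=q[q[:,1]>-.2];R=q[q[:,1]<-.22]
        print(round(xb,2),"cent min y",L[:,1].min().round(3) if len(L) else None,"micro max y",R[:,1].max().round(3) if len(R) else None)
E
```

```text
top
rails 430 ((471.39178466796875, -73.98095703125), (252.53273010253906, 119.49893951416016), 86.74330139160156)
a 341 [ 0.4476 -0.0291  0.0248] [ 0.4475 -0.0285  0.0657]
a 360 [ 0.4441 -0.1149  0.0251] [ 0.4438 -0.1146  0.0658]
b 379 [ 0.4439 -0.3662  0.0258] [ 0.444  -0.3657  0.0657]
b 356 [ 0.4537 -0.2599  0.0253] [ 0.4533 -0.2596  0.0658]
b 374 [ 0.4475 -0.3121  0.026 ] [ 0.4481 -0.3118  0.0655]
tiletop 60 [0.4498 0.018  0.0648] ((450.46966552734375, 18.042438507080078), (7.763008117675781, 42.40235137939453), 86.3753433227539)
spacer 117 [ 0.5547 -0.2201  0.1   ] ((554.5972900390625, -220.54576110839844), (33.21653366088867, 17.529062271118164), 21.04319190979004)
spacer 224 [ 0.5516 -0.2168  0.0648] ((554.9689331054688, -220.1358642578125), (43.62367630004883, 48.41279983520508), 19.317821502685547)
0.47 cent min y None micro max y None
0.49 cent min y None micro max y None
0.51 cent min y None micro max y None
0.53 cent min y -0.133 micro max y -0.335
0.55 cent min y -0.148 micro max y -0.326
0.57 cent min y -0.148 micro max y -0.318
0.59 cent min y -0.154 micro max y -0.309
[... 649 characters left out ...]
, 88.27023315429688)
spacer 76 [ 0.5512 -0.2232  0.0996] ((552.0126342773438, -222.96524047851562), (35.9641227722168, 14.233654975891113), 20.17556381225586)
spacer 224 [ 0.5467 -0.2272  0.0647] ((552.940185546875, -222.88681030273438), (50.841880798339844, 45.58965301513672), 22.584293365478516)
0.47 cent min y None micro max y None
0.49 cent min y None micro max y None
0.51 cent min y None micro max y None
0.53 cent min y -0.138 micro max y -0.336
0.55 cent min y -0.15 micro max y -0.328
0.57 cent min y -0.15 micro max y -0.32
0.59 cent min y -0.158 micro max y -0.311
0.61 cent min y -0.162 micro max y -0.305
0.63 cent min y -0.163 micro max y -0.299
0.65 cent min y -0.16 micro max y None
```

Request:
{"name": "send_rows", "arguments": {"series": "0 -5 3 0 1; 1 -10 6 0 1; 2 -15 6 0 1; 3 -20 6 0 1; 4 -25 6 0 1; 8 -29.5 6 0 1; 11 -33 6 0 1;11 -33 6 0 1", "grip_force": 20}}

```text
time_s: 1.6
tool_pos: [0.2877, 0.2155, 0.254]
orientation: [0.158, 0.987, 0.0, 0.001]
wrist_force: [0.2, 0.5, -0.7]
finger_gap: 0.0854
grip_force: 0.0
```

```bash
python3 - <<'E'
from h import *
o=arm.get_obs();print(np.round(o["joint_positions"],3))
p=viewer.get_image("top");P,c,h,box=car(p)
m=box&(P[:,2]>.019)&(P[:,2]<.031)&(P[:,1]<.06)&(P[:,1]>-.17)
cen=np.array([.4457,-.0559]);d=np.array([.0576,.9983]);nrm=np.array([-d[1],d[0]])  # lane y axis
s=(P[:,:2]-cen)@d; t=(P[:,:2]-cen)@nrm
fits=[]
for sg in(1,-1):
    q=m&(abs(sg*t-31)<1e9)&(sg*t>.024)&(sg*t<.038)&(s<.06)&(s>-.09)
    a=np.polyfit(s[q],t[q],1);a=np.polyfit(s[q],t[q],1);print("rail",sg,q.sum(),a,np.percentile(t[q],[3,97]))
q=m&(s<-.082)&(s>-.105)&(abs(t)<.02);print("front wall s",q.sum(),np.percentile(s[q],[3,50,97]))
y=box&(h[:,0]<14)&(h[:,1]>120)&(P[:,2]>.03);print("tile s,t",np.percentile(s[y],[3,50,97]),np.percentile(t[y],[3,50,97]))
ch=box&(P[:,2]>.055)&(h[:,1]<80)&(s>.06);print("cheek s,t",ch.sum(),np.percentile(s[ch],[3,50,97]),np.percentile(t[ch],[3,50,97]))
E
```

```text
[ 0.419 -0.122 -0.295  1.397 -0.     0.736]
rail 1 168 [0.00105257 0.0299764 ] [0.02697436 0.03265718]
rail -1 157 [ 7.02312386e-05 -3.21406235e-02] [-0.03514747 -0.02929185]
front wall s 60 [-0.09769908 -0.09389859 -0.09000927]
tile s,t [0.07009191 0.07337965 0.07796392] [-2.02354563e-02  4.41004932e-05  2.06186231e-02]
cheek s,t 149 [0.08282328 0.09555365 0.10126195] [-0.03333383 -0.00103475  0.03160355]
```

Request:
{"name": "send_rows", "arguments": {"series": "3 -4 0 10 1; 6 -8 0 20 1; 9 -13 0 30 1; 12 -18 0 40 1; 15 -22 0 50 1; 16 -24.5 0 60 1; 16 -24.5 -4 70 1; 16 -24.5 -8 80 1; 16 -24.5 -9 90 1; 16 -24.5 -9 100 1; 16 -24.5 -9 105 1; 16 -24.5 -9 105 1"}}

```text
time_s: 3.15
tool_pos: [0.4458, -0.0261, 0.1638]
orientation: [-0.69, 0.724, 0.0, -0.0]
wrist_force: [0.1, 0.1, 0.3]
finger_gap: 0.0856
grip_force: 0.0
```

Request:
{"name": "send_rows", "arguments": {"series": "0.15 -0.3 -5 -0.5 1; 0.15 -0.3 -9 -0.5 1; 0.15 -0.3 -12.6 -0.5 1; 0.15 -0.3 -12.6 -0.5 1; 0.15 -0.3 -12.6 -0.5 0.5; 0.15 -0.3 -12.6 -0.5 0.5;0.15 -0.3 -12.6 -0.5 0.5; 0.15 -0.3 -12.6 -0.5 0.5; 0.15 -0.3 -12.6 -0.5 0.5", "grip_force": 20}}

```text
time_s: 4.28
tool_pos: [0.4475, -0.0306, 0.0381]
orientation: [-0.686, 0.727, -0.0, 0.0]
wrist_force: [1.0, 0.4, 0.0]
finger_gap: 0.0428
grip_force: 0.0
```

```bash
python3 - <<'E'
from h import *
p=viewer.get_image("scene");cv2.imwrite("pics/s2.png",cv2.resize(p["img"][150:310,170:383],(800,600),interpolation=cv2.INTER_CUBIC))
E
```

```text
(no output)
```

View pics/s2.png

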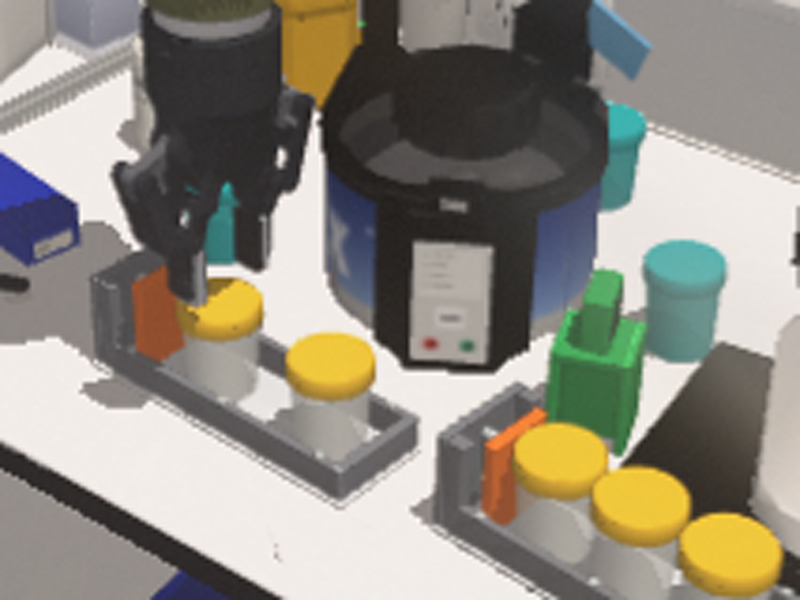

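The gripper shows at about (210,200), with its fingertips above the cap and left of it. That doesn't match the reported TCP, so I'll measure the fingers in the depth image.

```bash
python3 - <<'E'
from h import *
o=arm.get_obs();print(o["time_s"],o["tool_pos"],o["orientation"],np.round(o["joint_positions"],3),np.round(o["joint_vel"],3),o["finger_gap"])
for n in("scene","top"):
    p=viewer.get_image(n);P,u,v=pts(p);h=cv2.cvtColor(p["img"],cv2.COLOR_BGR2HSV)[v,u]
    m=(P[:,0]>.36)&(P[:,0]<.53)&(P[:,1]>-.1)&(P[:,1]<.1)&(P[:,2]>.07)&(P[:,2]<.3)
    for z in np.arange(.075,.2,.015):
        q=P[m&(abs(P[:,2]-z)<.0075)]
        if len(q)>3: print(n,round(z,3),len(q),np.round(q.min(0),3),np.round(q.max(0),3))
E
```

```text
4.325 [ 0.44740307 -0.03056703  0.03796219] [-6.86336461e-01  7.27284167e-01 -3.96296703e-05  2.39945509e-05] [-0.248  0.186 -0.53   0.855 -0.    -1.76 ] [-0.     0.003 -0.003 -0.    -0.001 -0.001] 0.042779865166418754
scene 0.075 26 [ 0.418 -0.044  0.076] [ 0.48  -0.024  0.082]
scene 0.09 113 [ 0.411 -0.098  0.083] [ 0.529 -0.021  0.097]
scene 0.105 126 [ 0.411 -0.1    0.098] [ 0.53  -0.019  0.112]
scene 0.12 133 [ 0.394 -0.048  0.113] [ 0.495 -0.014  0.127]
scene 0.135 229 [ 0.389 -0.049  0.128] [ 0.505 -0.014  0.142]
scene 0.15 289 [ 0.384 -0.051  0.143] [ 0.507 -0.014  0.157]
scene 0.165 265 [ 0.378 -0.053  0.158] [ 0.516 -0.015  0.172]
scene 0.18 382 [ 0.378 -0.053  0.173] [ 0.513 -0.015  0.187]
scene 0.195 93 [ 0.406 -0.056  0.188] [ 0.445 -0.022  0.202]
```

Request:
{"name": "send_rows", "arguments": {"series": "0 0 0 0 1; 0 0 0 0 1; 0 0 0 0 1; 0 0 0 0 1; 0 0 -1 0 1; 0 0 -2 0 1; 0 0 -2 0 1"}}

```text
time_s: 5.3
tool_pos: [0.4461, -0.0302, 0.0166]
orientation: [-0.686, 0.727, 0.001, -0.001]
wrist_force: [0.0, 0.1, -0.1]
finger_gap: 0.0853
grip_force: 0.0
```

```bash
cat >> h.py <<'E'
def tips(cx,cy,ang,half=.075,w=.02,n="scene"):
    p=viewer.get_image(n);P,u,v=pts(p);h=cv2.cvtColor(p["img"],cv2.COLOR_BGR2HSV)[v,u]
    a=np.deg2rad(ang);s=(P[:,0]-cx)*np.cos(a)+(P[:,1]-cy)*np.sin(a);t=-(P[:,0]-cx)*np.sin(a)+(P[:,1]-cy)*np.cos(a)
    for sg in(-1,1):
        for z in np.arange(.028,.12,.008):
            q=(sg*s>.008)&(sg*s<half)&(abs(t)<w)&(abs(P[:,2]-z)<.004)&(h[:,1]<110)&(h[:,2]<190)
            if q.sum()>2: print(sg,round(z,3),q.sum(),"s",np.round(np.percentile(s[q],[5,95])*1000),"t",np.round(np.percentile(t[q],[5,95])*1000), "V",int(np.median(h[q,2])))
    return p
E
python3 - <<'E'
from h import *
print(arm.get_obs()["tool_pos"],arm.get_obs()["finger_gap"])
p=tips(.4474,-.0306,-3.3);cv2.imwrite("pics/s3.png",cv2.resize(p["img"][150:310,170:383],(800,600),interpolation=cv2.INTER_CUBIC))
E
```

```text
[ 0.44613319 -0.03020482  0.01655044] 0.08529532227609571
-1 0.028 63 s [-34. -12.] t [-19.  13.] V 142
-1 0.036 36 s [-25. -12.] t [-18.   5.] V 162
-1 0.044 40 s [-24. -12.] t [-20.   7.] V 160
-1 0.052 17 s [-25. -13.] t [-20.  -2.] V 155
-1 0.068 11 s [-52. -20.] t [-10.  15.] V 122
-1 0.076 27 s [-58. -44.] t [-12.   5.] V 90
-1 0.084 33 s [-59. -46.] t [-12.   4.] V 61
-1 0.092 31 s [-59. -48.] t [-13.   4.] V 63
-1 0.1 25 s [-58. -47.] t [-12.   1.] V 57
-1 0.108 17 s [-59. -46.] t [-13.  -6.] V 58
-1 0.116 59 s [-74. -41.] t [-14.   7.] V 58
1 0.028 12 s [12. 32.] t [-19.  -3.] V 130
1 0.068 17 s [35. 44.] t [-12.   8.] V 112
1 0.076 28 s [39. 47.] t [-12.   8.] V 51
1 0.084 33 s [40. 55.] t [-12.  11.] V 50
1 0.092 36 s [40. 52.] t [-12.  11.] V 50
1 0.1 33 s [40. 51.] t [-12.  11.] V 49
1 0.108 30 s [41. 57.] t [-13.   6.] V 51
1 0.116 46 s [38. 67.] t [-14.   5.] V 52
```

View pics/s3.png

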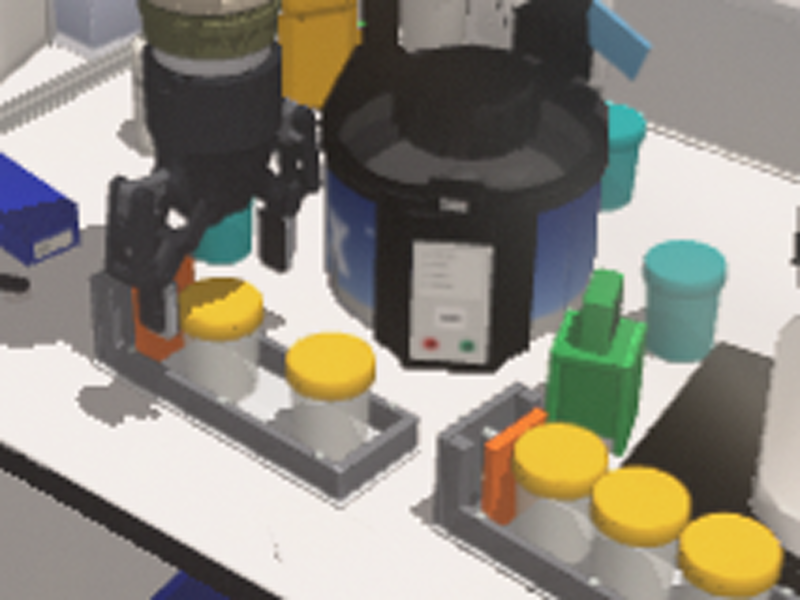

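The tips really sit about 36 mm higher than the reported TCP z: 0.066 m when open, against a reported 0.0166 m. Laterally they are centred. I'll correct z for this offset.

Request:
{"name": "send_rows", "arguments": {"series": "0.1 0 -0.8 0 1; 0.1 0 -1.6 0 1; 0.1 0 -1.6 0 1; 0.1 0 -1.6 0 0.4; 0.1 0 -1.6 0 0.4;0.1 0 -1.6 0 0.4;0.1 0 -1.6 0 0.4;0.1 0 -1.6 0 0.4", "grip_force": 20}}

```text
time_s: 6.35
tool_pos: [0.4486, -0.0306, 0.0021]
orientation: [-0.686, 0.727, -0.0, 0.0]
wrist_force: [-1.9, -0.4, 4.6]
finger_gap: 0.0506
grip_force: 20.7
```

Request:
{"name": "send_rows", "arguments": {"series": "0.03 0.5 0 0 0.4; 0.06 1.0 0 0 0.4; 0.1 1.6 0 0 0.4; 0.1 1.65 0 0 0.4; 0.1 1.65 0 0 0.4"}}

```text
time_s: 6.98
tool_pos: [0.45, -0.0149, 0.0027]
orientation: [-0.686, 0.727, -0.001, -0.0]
wrist_force: [-2.4, -3.6, 9.2]
finger_gap: 0.0505
grip_force: 21.7
```

```bash
python3 - <<'E'
from h import *
p=viewer.get_image("top");P,c,h,box=car(p)
for z in np.arange(.03,.2,.02):
    q=P[(P[:,0]>.485)&(P[:,0]<.65)&(P[:,1]<-.06)&(P[:,1]>-.16)&(abs(P[:,2]-z)<.01)]
    if len(q): print(round(z,2),len(q),q[np.argsort(q[:,0])[:3]].round(3).tolist())
y=box&(h[:,0]>18)&(h[:,0]<32)&(h[:,1]>120)&(P[:,2]>.061)&(P[:,2]<.072)
for sel in(P[:,1]>-.07,P[:,1]<-.07):
    q=P[y&sel];print(len(q),cv2.minEnclosingCircle(q[:,:2].astype(np.float32)))
E
```

```text
0.03 38 [[0.529, -0.108, 0.028], [0.529, -0.103, 0.023], [0.529, -0.102, 0.034]]
0.05 37 [[0.529, -0.104, 0.053], [0.529, -0.108, 0.055], [0.53, -0.102, 0.045]]
0.07 39 [[0.529, -0.103, 0.068], [0.529, -0.102, 0.078], [0.53, -0.104, 0.078]]
0.09 46 [[0.529, -0.108, 0.084], [0.53, -0.103, 0.093], [0.53, -0.101, 0.087]]
0.11 140 [[0.529, -0.102, 0.109], [0.53, -0.101, 0.117], [0.53, -0.105, 0.103]]
0.13 1168 [[0.532, -0.116, 0.131], [0.532, -0.114, 0.129], [0.534, -0.113, 0.132]]
0.15 750 [[0.564, -0.102, 0.14], [0.565, -0.091, 0.14], [0.574, -0.076, 0.141]]
0.17 1 [[0.614, -0.098, 0.16]]
0 ((0.0, 0.0), 0.0)
356 ((0.4440242052078247, -0.1149379163980484), 0.025067977607250214)
```

Request:
{"name": "send_rows", "arguments": {"series": "0 0 0 0 0.85; 0 0 0 0 0.85; 0 0 0 0 0.85; -0.2 -3.5 0 0 0.85; -0.4 -7 0 0 0.85; -0.6 -10 0 0 0.85; -0.6 -10 0 0 0.85; -0.6 -10 0 0 0.85; -0.6 -10 0 0 0.4; -0.6 -10 0 0 0.4; -0.6 -10 0 0 0.4; -0.6 -10 0 0 0.4"}}

```text
time_s: 8.52
tool_pos: [0.4433, -0.1135, 0.0019]
orientation: [-0.687, 0.727, 0.0, 0.0]
wrist_force: [-1.1, 1.6, 3.6]
finger_gap: 0.0502
grip_force: 20.9
```

Request:
{"name": "send_rows", "arguments": {"series": "0.06 1 0 0 0.4; 0.12 2 0 0 0.4; 0.17 3 0 0 0.4; 0.23 4 0 0 0.4; 0.27 4.6 0 0 0.4; 0.3 5.1 0 0 0.4; 0.3 5.1 0 0 0.4; 0.3 5.1 0 0 0.4; 0.3 5.1 0 0 0.4"}}

```text
time_s: 9.65
tool_pos: [0.4465, -0.063, 0.0019]
orientation: [-0.686, 0.727, 0.0, 0.0]
wrist_force: [-0.3, -0.8, 5.7]
finger_gap: 0.0503
grip_force: 22.4
```

Request:
{"name": "send_rows", "arguments": {"series": "0 0 0 0 0.85; 0 0 0 0 0.85; 0 0 0 0 0.85; 0 0 5 0 0.85; 0 -1 10 0 0.85; 0 -4 14 -10 0.85; 1 -8 14 -20 0.6; 3 -12 14 -30 0.6; 6 -15.7 14 -40 0.6; 9 -15.7 14 -50 0.6; 10.8 -15.7 14 -60 0.6; 10.8 -15.7 14 -66 0.6"}}

```text
time_s: 11.15
tool_pos: [0.5553, -0.2201, 0.1409]
orientation: [-0.178, 0.984, 0.0, -0.0]
wrist_force: [-0.1, 0.3, -0.0]
finger_gap: 0.051
grip_force: 0.0
```

```bash
python3 - <<'E'
from h import *
o=arm.get_obs();print(o["tool_pos"],np.round(o["joint_positions"],2),np.round(o["wrist_force"],1))
p=viewer.get_image("top");P,c,h,box=car(p)
y=box&(h[:,0]>18)&(h[:,0]<32)&(h[:,1]>120)&(P[:,2]>.061)&(P[:,2]<.072)
X=P[y][:,:2].astype(np.float32);_,l,cc=cv2.kmeans(X,2,None,(3,50,1e-6),5,cv2.KMEANS_PP_CENTERS)
d=np.array([.0576,.9983]);nr=np.array([-d[1],d[0]])
for i in(0,1):
    k,r=cv2.minEnclosingCircle(X[l[:,0]==i]);k=np.array(k)-[.4463,-.0559];print("pot s,t",k@d,k@nr,r)
P2=tips(o["tool_pos"][0],o["tool_pos"][1],111)
P,u,v=pts(P2);h=cv2.cvtColor(P2["img"],cv2.COLOR_BGR2HSV)[v,u]
m=(h[:,1]<110)&(abs(P[:,0]-.555)<.1)&(abs(P[:,1]+.22)<.08)&(P[:,2]>.16)&(P[:,2]<.24)
a=np.deg2rad(111);s=(P[:,0]-o["tool_pos"][0])*np.cos(a)+(P[:,1]-o["tool_pos"][1])*np.sin(a);t=-(P[:,0]-o["tool_pos"][0])*np.sin(a)+(P[:,1]-o["tool_pos"][1])*np.cos(a)
for z in np.arange(.165,.24,.01):
    q=m&(abs(P[:,2]-z)<.005)&(abs(t)<.03)
    if q.sum()>2: print(round(z,3),q.sum(),np.round(np.percentile(s[q],[2,98])*1000),np.round(np.percentile(t[q],[2,98])*1000))
cv2.imwrite("pics/s4.png",cv2.resize(P2["img"][130:310,190:430],(800,600),interpolation=cv2.INTER_CUBIC))
E
```

```text
[ 0.55532404 -0.22005007  0.14087171] [-0.51  0.38  0.01  1.2   0.   -0.87] [-0.1  0.3 -0. ]
pot s,t 0.03735568000070393 0.0006074132182645541 0.02502867951989174
pot s,t 0.0025738752505892514 -0.005431544031853701 0.026366064324975014
-1 0.028 7 s [-25.  -9.] t [-15.   6.] V 112
-1 0.036 12 s [-24.  -9.] t [-8. 11.] V 106
-1 0.044 13 s [-25.  -8.] t [-9. 10.] V 106
-1 0.052 10 s [-25. -24.] t [-17.  16.] V 117
-1 0.06 8 s [-24. -24.] t [-15.  17.] V 131
-1 0.068 6 s [-20.  -9.] t [-19.  -0.] V 116
-1 0.076 7 s [-10.  -9.] t [-4. 16.] V 87
-1 0.084 9 s [-10.  -9.] t [-11.  18.] V 107
-1 0.092 10 s [-10.  -8.] t [-9. 17.] V 112
-1 0.1 9 s [-10.  -8.] t [-11.  18.] V 126
1 0.06 5 s [16. 74.] t [-20.  14.] V 170
1 0.068 20 s [11. 70.] t [-19.  11.] V 99
1 0.076 4 s [71. 75.] t [-20. -19.] V 175
1 0.092 4 s [ 8. 62.] t [-15.  18.] V 106
0.185 34 [-36.  32.] [-4. 15.]
0.195 70 [-39.  39.] [-8. 14.]
0.205 70 [-39.  39.] [-5. 15.]
0.215 78 [-39.  38.] [-6. 14.]
0.225 87 [-52.  52.] [ 5. 16.]
0.235 198 [-56.  56.] [-9. 16.]
```

View pics/s4.png

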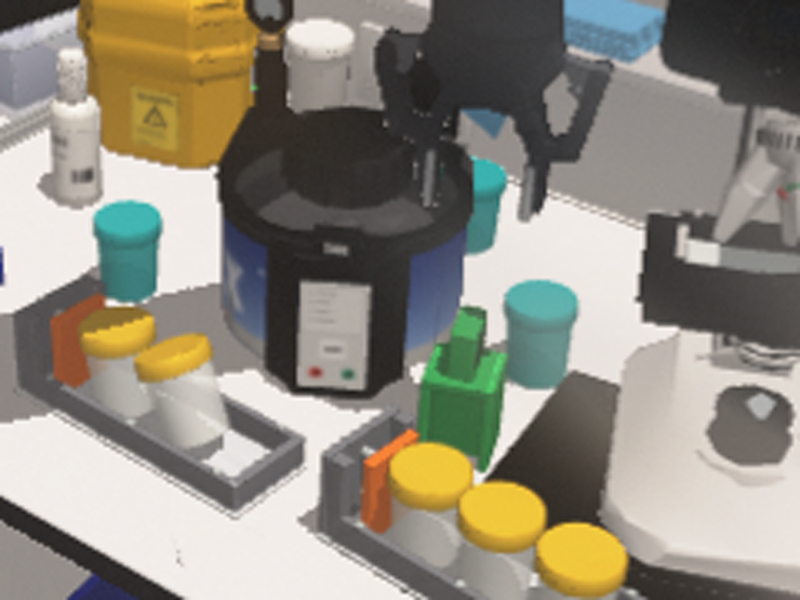

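Pot_2, at about (180,385), was left leaning forward against pot_1; the pinch pivoted it. Before planning a push on its base, I'll measure both tilts.

```bash
cat >> h.py <<'E'
D=np.array([.0576,.9983]);N=np.array([-D[1],D[0]])
def pots(n="top"):
    p=viewer.get_image(n);P,c,h,box=car(p)
    s=(P[:,:2]-[.4463,-.0559])@D;t=(P[:,:2]-[.4463,-.0559])@N
    y=box&(abs(s)<.1)&(abs(t)<.04)&(h[:,0]>18)&(h[:,0]<32)&(h[:,1]>120)&(P[:,2]>.045)
    lab=np.zeros(p["depth"].shape,np.uint8);_,u,v=pts(p)
    S=np.stack([s,t,P[:,2]],1)[y]
    _,l,_=cv2.kmeans(S[:,:1].astype(np.float32),2,None,(3,50,1e-6),5,cv2.KMEANS_PP_CENTERS)
    for i in(0,1):
        q=S[l[:,0]==i]
        # robust top plane
        best=None;rng=np.random.default_rng(0)
        for _ in range(300):
            a=q[rng.choice(len(q),3,False)];nn=np.cross(a[1]-a[0],a[2]-a[0]);L=np.linalg.norm(nn)
            if L<1e-6: continue
            nn/=L*np.sign(nn[2] or 1)
            if nn[2]<.7: continue
            k=abs((q-a[0])@nn)<.0015
            if best is None or k.sum()>best.sum(): best=k
        w=q[best];nn=np.linalg.svd(w-w.mean(0))[2][2];nn*=np.sign(nn[2])
        print(n,"cap s,t,z",w.mean(0).round(4),"normal",nn.round(3),"tilt",np.arccos(nn[2]).round(3),len(w),len(q),"srange",np.percentile(w[:,0],[1,99]).round(4))
    wb=(abs(s)<.088)&(abs(t)<.024)&(h[:,1]<60)&(P[:,2]>.009)&(P[:,2]<.04)
    for z in(.014,.022,.03): 
        q=wb&(abs(P[:,2]-z)<.004);print("body z",z,q.sum(),np.percentile(s[q],[1,10,90]).round(3) if q.sum() else "")
    return p
E
python3 - <<'E'
from h import *
pots("top");pots("scene")
E
```

```text
top cap s,t,z [-0.0006 -0.0063  0.0654] normal [ 0.453 -0.065  0.889] tilt 0.475 80 199 srange [-0.0159  0.0116]
top cap s,t,z [0.0402 0.0002 0.068 ] normal [ 0.167 -0.029  0.986] tilt 0.17 169 306 srange [0.0228 0.0605]
body z 0.014 6 [0.009 0.01  0.024]
body z 0.022 3 [0.083 0.083 0.087]
body z 0.03 2 [0.014 0.015 0.016]
scene cap s,t,z [-0.0154  0.0025  0.0714] normal [0.425 0.003 0.905] tilt 0.439 112 215 srange [-0.0334  0.0035]
scene cap s,t,z [0.0341 0.0029 0.0682] normal [ 0.13  -0.014  0.991] tilt 0.132 168 300 srange [0.0115 0.0583]
body z 0.014 45 [-0.043 -0.039  0.02 ]
body z 0.022 93 [-0.055 -0.052  0.028]
body z 0.03 124 [-0.056 -0.052  0.025]
```

Request:
{"name": "send_rows", "arguments": {"series": "-2 0 2 10 0; -4 2 2 20 0; -7 4 2 30 0; -10 6 2 40 0; -11.3 8.9 2 50 0; -11.3 8.9 -3 60 0; -11.3 8.9 -7 66.2 0; -11.3 8.9 -9 66.2 0; -11.3 8.9 -11 66.2 0; -11.3 8.9 -13 66.2 0; -11.3 8.9 -13.8 66.2 0; -11.3 8.9 -13.8 66.2 0"}}

```text
time_s: 12.85
tool_pos: [0.4409, -0.1308, 0.0037]
orientation: [-0.688, 0.726, 0.0, -0.0]
wrist_force: [0.1, -0.3, 1.7]
finger_gap: -0.0
grip_force: 0.0
```

```bash
python3 - <<'E'
from h import *
o=arm.get_obs();print(o["tool_pos"],o["finger_gap"],o["orientation"])
p=viewer.get_image("scene");P,u,v=pts(p);h=cv2.cvtColor(p["img"],cv2.COLOR_BGR2HSV)[v,u]
s=(P[:,:2]-[.4463,-.0559])@D;t=(P[:,:2]-[.4463,-.0559])@N
for z in np.arange(.03,.12,.008):
    q=(abs(P[:,2]-z)<.004)&(h[:,2]<120)&(s>-.115)&(s<-.04)&(abs(t)<.05)
    if q.sum()>2: print(round(z,3),q.sum(),"s",np.percentile(s[q],[3,97]).round(3),"t",np.percentile(t[q],[3,97]).round(3))
cv2.imwrite("pics/s5.png",cv2.resize(p["img"][150:310,170:383],(800,600),interpolation=cv2.INTER_CUBIC))
E
```

```text
[ 0.44093939 -0.13084903  0.00371475] -3.889264829181787e-05 [-6.87899116e-01  7.25806177e-01  4.14236435e-04 -1.65325251e-04]
0.03 10 s [-0.094 -0.042] t [-0.026  0.036]
0.046 21 s [-0.087 -0.072] t [-0.012  0.014]
0.054 28 s [-0.087 -0.073] t [-0.01   0.016]
0.062 33 s [-0.087 -0.07 ] t [-0.011  0.016]
0.07 32 s [-0.087 -0.07 ] t [-0.011  0.016]
0.078 20 s [-0.087 -0.081] t [-0.005  0.015]
0.086 46 s [-0.089 -0.069] t [-0.025  0.03 ]
0.094 103 s [-0.09  -0.068] t [-0.03   0.035]
0.102 80 s [-0.091 -0.066] t [-0.039  0.044]
0.11 113 s [-0.093 -0.065] t [-0.045  0.048]
0.118 95 s [-0.094 -0.079] t [-0.047  0.048]
```

View pics/s5.png

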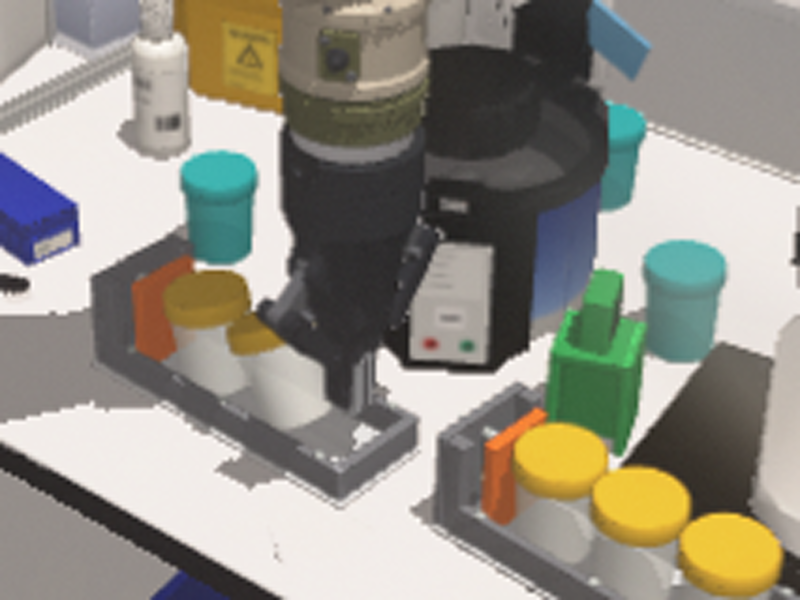

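The shut fingers, at about (350,385), stand in the lane behind pot_2 and clear the wall. I'll go down and push its base gently.

Request:
{"name": "send_rows", "arguments": {"series": "0 0.1 -1 0 0; 0 0.15 -2 0 0; 0 0.15 -2.9 0 0; 0 0.15 -2.9 0 0; 0.03 0.6 -2.9 0 0; 0.06 1 -2.9 0 0; 0.08 1.3 -2.9 0 0; 0.09 1.6 -2.9 0 0; 0.1 1.8 -2.9 0 0; 0.12 2 -2.9 0 0; 0.12 2 -2.9 0 0"}}

```text
time_s: 14.28
tool_pos: [0.4426, -0.1109, -0.0252]
orientation: [-0.688, 0.726, 0.0, -0.0]
wrist_force: [0.8, -0.1, 0.1]
finger_gap: -0.0001
grip_force: 0.1
```

```bash
python3 - <<'E'
from h import *
pots("scene");pots("top")
E
```

```text
scene cap s,t,z [0.0445 0.0035 0.0689] normal [0.251 0.01  0.968] tilt 0.253 126 171 srange [0.0288 0.0652]
scene cap s,t,z [0.0054 0.0072 0.0668] normal [ 0.227 -0.035  0.973] tilt 0.232 70 158 srange [-0.0116  0.0262]
body z 0.014 51 [-0.072 -0.065  0.021]
body z 0.022 131 [-0.068 -0.065  0.026]
body z 0.03 131 [-0.068 -0.066  0.024]
top cap s,t,z [ 0.0356 -0.0017  0.0715] normal [0.261 0.012 0.965] tilt 0.264 82 154 srange [0.0213 0.0443]
top cap s,t,z [ 0.054  -0.0004  0.0672] normal [0.226 0.01  0.974] tilt 0.228 90 169 srange [0.0446 0.0669]
body z 0.014 0 
body z 0.022 3 [0.083 0.084 0.087]
body z 0.03 0
```

Request:
{"name": "send_rows", "arguments": {"series": "0.02 0.3 0 0 0; 0.04 0.6 0 0 0; 0.05 0.9 0 0 0; 0.07 1.2 0 0 0; 0.07 1.2 0 0 0"}}

```text
time_s: 15.0
tool_pos: [0.4433, -0.0992, -0.0252]
orientation: [-0.688, 0.726, -0.0, -0.0]
wrist_force: [-0.1, -4.9, -3.3]
finger_gap: 0.0
grip_force: 2.0
```

```bash
python3 - <<'E'
from h import *
p=pots("scene")
cv2.imwrite("pics/s6.png",cv2.resize(p["img"][160:280,180:340],(800,600),interpolation=cv2.INTER_CUBIC))
E
```

```text
scene cap s,t,z [0.0236 0.0075 0.0694] normal [-0.273 -0.151  0.95 ] tilt 0.318 54 153 srange [0.0075 0.038 ]
scene cap s,t,z [0.0538 0.0033 0.069 ] normal [0.263 0.003 0.965] tilt 0.266 107 135 srange [0.0395 0.0718]
body z 0.014 53 [-0.055 -0.052  0.026]
body z 0.022 124 [-0.056 -0.055  0.033]
body z 0.03 126 [-0.056 -0.053  0.031]
```

View pics/s6.png

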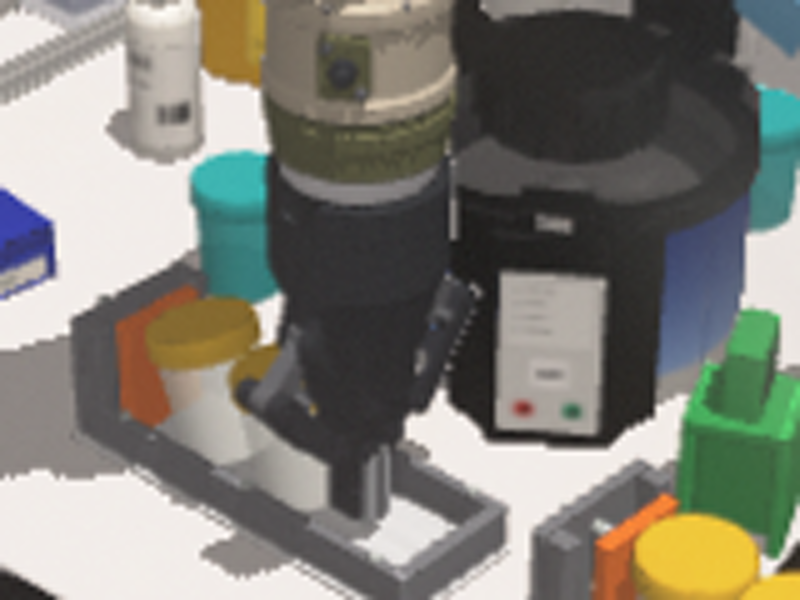

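Request:
{"name": "send_rows", "arguments": {"series": "0.02 0.3 0 0 0; 0.04 0.6 0 0 0; 0.05 0.9 0 0 0; 0.07 1.1 0 0 0; 0.07 1.1 0 0 0"}}

```text
time_s: 15.68
tool_pos: [0.4445, -0.0923, -0.0251]
orientation: [-0.687, 0.727, -0.003, -0.003]
wrist_force: [-1.3, -18.0, -7.5]
finger_gap: 0.0001
grip_force: 8.0
```

```bash
python3 - <<'E'
from h import *
p=pots("scene")
E
```

```text
scene cap s,t,z [0.035  0.007  0.0709] normal [-0.182  0.138  0.973] tilt 0.231 53 156 srange [0.0139 0.0467]
scene cap s,t,z [0.0612 0.004  0.0686] normal [0.271 0.024 0.962] tilt 0.276 101 130 srange [0.0472 0.0794]
body z 0.014 56 [-0.049 -0.046  0.039]
body z 0.022 126 [-0.071 -0.047  0.035]
body z 0.03 126 [-0.049 -0.047  0.04 ]
```

Request:
{"name": "send_rows", "arguments": {"series": "-0.03 -0.5 0 0 0; -0.07 -1 0 0 0; -0.12 -2 0 0 0;-0.17 -3 0 0 0;-0.17 -3 0 0 0"}}

```text
time_s: 16.35
tool_pos: [0.4424, -0.1183, -0.0251]
orientation: [-0.687, 0.726, 0.0, 0.0]
wrist_force: [0.4, 0.0, -1.0]
finger_gap: 0.0002
grip_force: 0.0
```

```bash
python3 - <<'E'
from h import *
p=pots("scene");pots("top")
cv2.imwrite("pics/s7.png",cv2.resize(p["img"][160:280,180:340],(800,600),interpolation=cv2.INTER_CUBIC))
E
```

```text
scene cap s,t,z [-0.0016  0.0056  0.0678] normal [ 0.174 -0.016  0.985] tilt 0.175 99 137 srange [-0.0214  0.0168]
scene cap s,t,z [0.0418 0.0038 0.0701] normal [0.256 0.001 0.967] tilt 0.259 150 237 srange [0.0195 0.0658]
body z 0.014 67 [-0.074 -0.072  0.021]
body z 0.022 127 [-0.075 -0.073  0.023]
body z 0.03 137 [-0.074 -0.072  0.026]
top cap s,t,z [0.0504 0.0002 0.0682] normal [0.35  0.011 0.937] tilt 0.358 125 239 srange [0.0379 0.066 ]
top cap s,t,z [ 0.0238 -0.0029  0.0703] normal [-0.242  0.028  0.97 ] tilt 0.246 66 171 srange [0.0019 0.0369]
body z 0.014 1 [0.021 0.021 0.021]
body z 0.022 3 [0.083 0.083 0.087]
body z 0.03 0
```

View pics/s7.png

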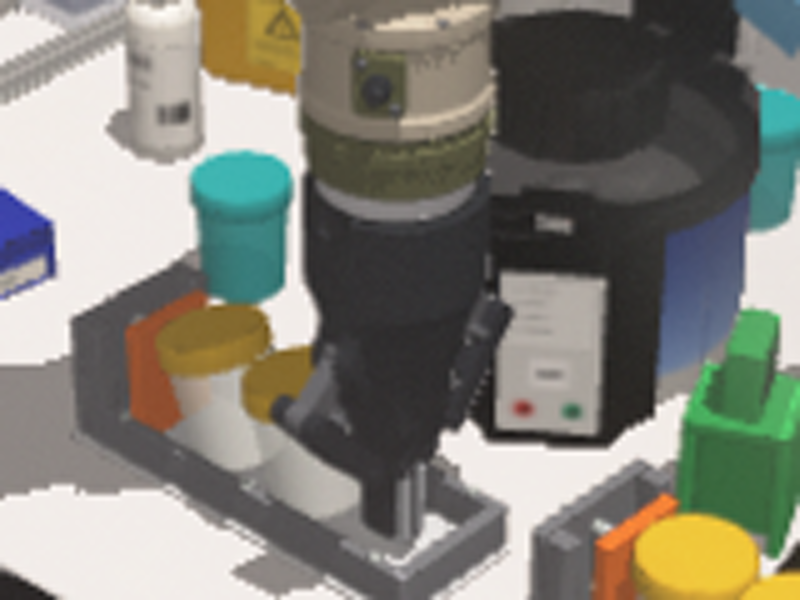

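Pot_1 leans about 0.26 rad and pot_2 about 0.17 rad, and their caps are wedged together at about (260,360). I'll pinch pot_2, unload it slightly and draw it back so pot_1 can settle.

Request:
{"name": "send_rows", "arguments": {"series": "0 0 3 0 0; 0 0 7 0 0; 0 1 9 0 0.85; 0.2 4 9 0 0.85; 0.4 6.1 9 0 0.85; 0.4 6.1 9 0 0.85; 0.4 6.1 5.5 0 0.85; 0.4 6.1 2.6 0 0.85; 0.4 6.1 2.6 0 0.85; 0.4 6.1 2.6 0 0.4; 0.4 6.1 2.6 0 0.4; 0.4 6.1 2.6 0 0.4", "grip_force": 20}}

```text
time_s: 17.95
tool_pos: [0.4473, -0.0576, 0.0019]
orientation: [-0.688, 0.726, -0.001, 0.0]
wrist_force: [-0.5, -1.8, 2.4]
finger_gap: 0.0503
grip_force: 20.9
```

Request:
{"name": "send_rows", "arguments": {"series": "-0.03 -0.5 0 0 0.4; -0.06 -1 0 0 0.4; -0.06 -1 0.2 0 0.4; -0.06 -1 0.4 0 0.4; -0.12 -2 0.4 0 0.4; -0.17 -3 0.4 0 0.4; -0.17 -3 0.4 0 0.4; -0.17 -3 0.4 0 0.4"}}

```text
time_s: 18.95
tool_pos: [0.4444, -0.0872, 0.0047]
orientation: [-0.687, 0.726, 0.0, -0.0]
wrist_force: [-0.4, 0.4, 0.0]
finger_gap: 0.0502
grip_force: 20.9
```

```bash
python3 - <<'E'
from h import *
p=pots("scene")
cv2.imwrite("pics/s8.png",cv2.resize(p["img"][160:280,180:340],(800,600),interpolation=cv2.INTER_CUBIC))
E
```

```text
scene cap s,t,z [-0.0416 -0.0006  0.0722] normal [ 0.159 -0.009  0.987] tilt 0.16 156 253 srange [-0.0615 -0.0201]
scene cap s,t,z [0.0322 0.0132 0.0652] normal [ 0.006 -0.016  1.   ] tilt 0.017 45 92 srange [0.0028 0.0497]
body z 0.014 60 [-0.068 -0.065  0.015]
body z 0.022 92 [-0.067 -0.066  0.022]
body z 0.03 105 [-0.067 -0.064  0.02 ]
```

View pics/s8.png

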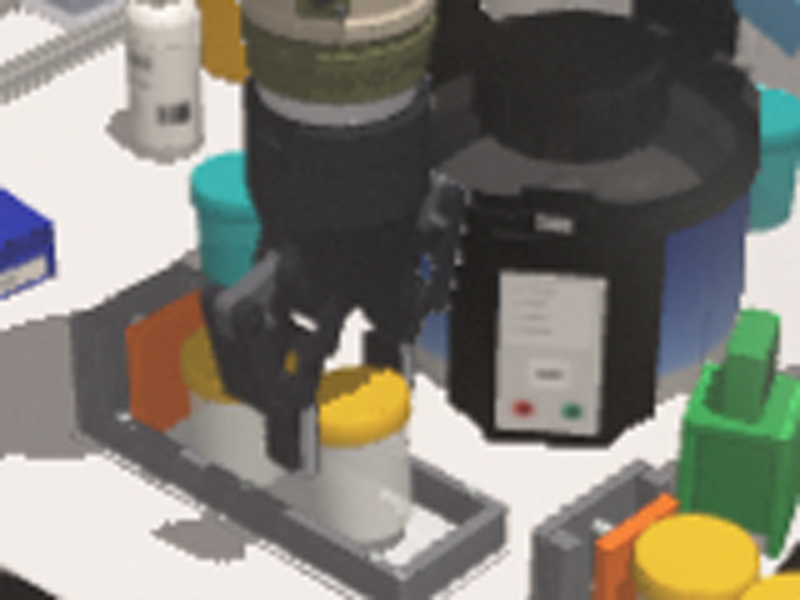

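Pot_1 stands upright again, at about (215,400). Pot_2 is held a little tilted, about 8 mm behind the pads. I'll set it down, release and measure.

Request:
{"name": "send_rows", "arguments": {"series": "0 0 -0.3 0 0.4; 0 0 -0.5 0 0.4; 0 0 -0.4 0 0.85; 0 0 0 0 0.85; 0 0 0 0 0.85; 0 0 4 0 0.85; 0 -1 9 0 0.85; 0 -5 13 0 0.85; 0 -10 13 0 0.85;0 -10 13 0 0.85"}}

```text
time_s: 20.25
tool_pos: [0.4453, -0.1901, 0.1354]
orientation: [-0.686, 0.727, -0.001, 0.0]
wrist_force: [0.1, 0.7, -0.7]
finger_gap: 0.0728
grip_force: 0.0
```

```bash
python3 - <<'E'
from h import *
pots("scene");pots("top")
E
```

```text
scene cap s,t,z [0.0254 0.0029 0.0656] normal [-0.006 -0.001  1.   ] tilt 0.006 172 311 srange [0.002  0.0479]
scene cap s,t,z [-0.0496  0.0028  0.0658] normal [-0.006  0.006  1.   ] tilt 0.008 202 341 srange [-0.0723 -0.0264]
body z 0.014 70 [-0.068 -0.067  0.015]
body z 0.022 112 [-0.069 -0.067  0.022]
body z 0.03 111 [-0.07  -0.068  0.023]
top cap s,t,z [0.0289 0.0014 0.066 ] normal [-0.058  0.016  0.998] tilt 0.061 180 355 srange [0.0067 0.0507]
top cap s,t,z [-0.0456  0.0001  0.0657] normal [-0.028 -0.072  0.997] tilt 0.078 168 355 srange [-0.0663 -0.0235]
body z 0.014 0 
body z 0.022 2 [0.085 0.086 0.087]
body z 0.03 1 [0.083 0.083 0.083]
```

Request:
{"name": "send_rows", "arguments": {"series": "0.05 5 0 0 0.85; 0.15 11 0 0 0.85; 0.25 16.3 0 0 0.85; 0.25 16.3 -4 0 0.85; 0.25 16.3 -9 0 0.85; 0.25 16.3 -13.4 0 0.85; 0.25 16.3 -13.4 0 0.85; 0.25 16.3 -13.4 0 0.85; 0.25 16.3 -13.4 0 0.4; 0.25 16.3 -13.4 0 0.4; 0.25 16.3 -13.4 0 0.4; 0.25 16.3 -13.4 0 0.4", "grip_force": 30}}

```text
time_s: 21.85
tool_pos: [0.4488, -0.0244, 0.0028]
orientation: [-0.688, 0.726, -0.001, 0.001]
wrist_force: [-0.3, 0.7, 5.7]
finger_gap: 0.0498
grip_force: 30.1
```

Request:
{"name": "send_rows", "arguments": {"series": "0 0 0.3 0 0.4; 0 0 0.5 0 0.4; 0 0 0.5 0 0.4; 0.05 0.7 0.5 0 0.4; 0.09 1.45 0.5 0 0.4; 0.09 1.45 0.5 0 0.4; 0.09 1.45 0.3 0 0.4; 0.09 1.45 0 0 0.4; 0.09 1.45 -0.1 0 0.4"}}

```text
time_s: 22.98
tool_pos: [0.4482, -0.0097, 0.0025]
orientation: [-0.688, 0.726, -0.001, 0.0]
wrist_force: [-11.6, 1.7, 37.1]
finger_gap: 0.0496
grip_force: 33.9
```

Request:
{"name": "send_rows", "arguments": {"series": "0 0 0.3 0 0.4; 0 0 0.3 0 0.85; 0 0 0.3 0 0.85; 0 0 0.3 0 0.85; -0.2 -3.5 0.3 0 0.85; -0.4 -7 0.3 0 0.85; -0.5 -9.15 0.3 0 0.85; -0.5 -9.15 0.3 0 0.85; -0.5 -9.15 0.3 0 0.85"}}

```text
time_s: 24.1
tool_pos: [0.4426, -0.1005, 0.0025]
orientation: [-0.688, 0.726, 0.001, -0.0]
wrist_force: [0.1, -0.4, 0.4]
finger_gap: 0.0729
grip_force: 0.0
```

```bash
python3 - <<'E'
from h import *
pots("scene");pots("top");print(arm.get_obs()["tool_pos"])
E
```

```text
scene cap s,t,z [-0.0506  0.001   0.0656] normal [ 0.001 -0.006  1.   ] tilt 0.006 190 316 srange [-0.0721 -0.0261]
scene cap s,t,z [0.0459 0.0114 0.0652] normal [-0.025 -0.022  0.999] tilt 0.034 94 181 srange [0.0256 0.0631]
body z 0.014 63 [-0.069 -0.067  0.029]
body z 0.022 100 [-0.07  -0.068  0.035]
body z 0.03 90 [-0.07  -0.069  0.03 ]
top cap s,t,z [0.057  0.0015 0.0651] normal [ 0.138 -0.092  0.986] tilt 0.167 63 111 srange [0.0498 0.0645]
top cap s,t,z [ 0.0424 -0.0071  0.0657] normal [-0.189  0.097  0.977] tilt 0.214 51 91 srange [0.0333 0.0495]
body z 0.014 0 
body z 0.022 3 [0.083 0.083 0.087]
body z 0.03 0 
[ 0.44268702 -0.10017559  0.00262214]
```

Request:
{"name": "send_rows", "arguments": {"series": "0 0 -0.1 0 0.4; 0 0 -0.1 0 0.4; 0 0 -0.1 0 0.4; 0 0 -0.1 0 0.4; 0 0 0.3 0 0.4; 0 0 0.5 0 0.4; 0.06 1 0.5 0 0.4; 0.12 2 0.5 0 0.4; 0.17 3 0.5 0 0.4; 0.2 3.6 0.5 0 0.4; 0.2 3.6 0.5 0 0.4; 0.2 3.6 0.2 0 0.4"}}

```text
time_s: 25.7
tool_pos: [0.4453, -0.0651, 0.0049]
orientation: [-0.688, 0.726, -0.0, 0.0]
wrist_force: [0.2, 0.6, -1.6]
finger_gap: 0.0497
grip_force: 31.2
```

Request:
{"name": "send_rows", "arguments": {"series": "0 0 -0.2 0 0.4; 0 0 -0.3 0 0.4; 0 0 0 0 0.85; 0 0 0.1 0 0.85; 0 0 0.1 0 0.85; 0 0 5 0 0.85; 0 -3 10 0 0.85; 0 -8 14 -10 0.6; 2 -12 14 -20 0.6;4 -15.7 14 -30 0.6; 4 -15.7 14 -40 0.6;4 -15.7 14 -40 0.6"}}

```text
time_s: 27.2
tool_pos: [0.4847, -0.2223, 0.1444]
orientation: [-0.398, 0.917, 0.0, -0.0]
wrist_force: [0.5, -0.6, 0.8]
finger_gap: 0.0511
grip_force: 0.0
```

```bash
python3 - <<'E'
from h import *
pots("scene");pots("top");print(arm.get_obs()["tool_pos"])
E
```

```text
scene cap s,t,z [-0.015   0.002   0.0657] normal [ 0.002 -0.015  1.   ] tilt 0.015 193 329 srange [-0.0363  0.0085]
scene cap s,t,z [0.0395 0.0052 0.0653] normal [0.012 0.029 1.   ] tilt 0.031 179 303 srange [0.0104 0.0643]
body z 0.014 65 [-0.034 -0.033  0.029]
body z 0.022 96 [-0.035 -0.032  0.034]
body z 0.03 90 [-0.035 -0.033  0.028]
top cap s,t,z [0.0447 0.0022 0.0662] normal [0.008 0.007 1.   ] tilt 0.011 178 350 srange [0.0211 0.0649]
top cap s,t,z [-0.0106 -0.0008  0.0653] normal [ 0.007 -0.014  1.   ] tilt 0.016 192 354 srange [-0.0331  0.0114]
body z 0.014 1 [-0.041 -0.041 -0.041]
body z 0.022 2 [0.083 0.083 0.085]
body z 0.03 2 [0.07  0.072 0.086]
[ 0.48465798 -0.22162136  0.14466096]
```

Both pots are upright and closed up, at s = 0.044 and -0.011 m. Next is the spacer.

Request:
{"name": "send_rows", "arguments": {"series": "3.5 0.15 0 -10 0.6; 7 0.15 0 -20 0.6; 7 0.15 0 -26 0.6; 7 0.15 -4 -26 0.6; 7 0.15 -8 -26 0.6; 7 0.15 -11.2 -26 0.6; 7 0.15 -11.2 -26 0.6; 7 0.15 -11.2 -26 0; 7 0.15 -11.2 -26 0; 7 0.15 -11.2 -26 0; 7 0.15 -11.2 -26 0; 7 0.15 -11.2 -26 0", "grip_force": 60}}

```text
time_s: 28.8
tool_pos: [0.5564, -0.2211, 0.0348]
orientation: [-0.181, 0.983, -0.001, 0.001]
wrist_force: [-0.1, 1.5, 6.6]
finger_gap: 0.0171
grip_force: 60.4
```

Request:
{"name": "send_rows", "arguments": {"series": "0 0 3 0 0; 0 0 6 0 0; -1 0 9.5 0 0; -5 0 9.5 -6 0; -9 0 9.5 -15 0; -11.2 3 9.5 -24.2 0; -11.2 7 9.5 -24.2 0; -11.2 10.2 9.5 -24.2 0; -11.2 10.2 9.5 -24.2 0; -11.2 10.2 9.5 -24.2 0"}}

```text
time_s: 30.05
tool_pos: [0.4433, -0.1189, 0.1282]
orientation: [0.029, 1.0, -0.0, 0.0]
wrist_force: [0.4, -0.1, -1.4]
finger_gap: 0.0171
grip_force: 59.4
```

```bash
cat >> h.py <<'E'
def spacer(n):
    p=viewer.get_image(n);P,c,h,box=car(p)
    s=(P[:,:2]-[.4463,-.0559])@D;t=(P[:,:2]-[.4463,-.0559])@N
    g=box&(h[:,0]>45)&(h[:,0]<75)&(h[:,1]>100)
    q=np.stack([s,t,P[:,2]],1)[g]
    print(n,len(q),"s",np.percentile(q[:,0],[1,50,99]).round(4),"t",np.percentile(q[:,1],[1,50,99]).round(4),"z",np.percentile(q[:,2],[1,99]).round(4))
    for z in np.arange(q[:,2].min(),q[:,2].max(),.012):
        w=q[(q[:,2]>=z)&(q[:,2]<z+.012)]
        if len(w)>15: print("  z",round(z,3),len(w),"s",np.percentile(w[:,0],[3,97]).round(4),"t",np.percentile(w[:,1],[3,97]).round(4),"rect",[np.round(a,1) for a in cv2.minAreaRect(w[:,:2].astype(np.float32)*1000)])
    return p
E
python3 - <<'E'
from h import *
o=arm.get_obs();print(o["tool_pos"],o["orientation"],o["finger_gap"],np.round(o["wrist_force"],1))
spacer("scene");spacer("top")
E
```

```text
[ 0.44328072 -0.11892041  0.1281517 ] [ 2.86731009e-02  9.99588704e-01 -3.54257940e-04  3.87650722e-04] 0.017095255287422464 [ 0.4 -0.1 -1.4]
scene 1010 s [-0.0891 -0.0741 -0.0433] t [-0.0192  0.0115  0.0251] z [0.0963 0.1938]
  z 0.094 120 s [-0.0881 -0.0432] t [-0.0164  0.0242] rect [array([-65.8,   3.3]), array([46.5, 43.9]), np.float64(0.7)]
  z 0.106 146 s [-0.0888 -0.0447] t [-0.0147  0.0238] rect [array([-65.9,   3.2]), array([47.1, 42.6]), np.float64(1.1)]
  z 0.118 150 s [-0.0886 -0.0446] t [-0.0168  0.024 ] rect [array([-66.5,   2.4]), array([45.7, 44.7]), np.float64(0.8)]
  z 0.13 132 s [-0.089  -0.0446] t [-0.0178  0.0246] rect [array([-66.2,   2.2]), array([47. , 46.6]), np.float64(88.7)]
  z 0.142 114 s [-0.089  -0.0452] t [-0.0187  0.0253] rect [array([-66.8,   2.2]), array([48.6, 46.3]), np.float64(87.8)]
  z 0.154 219 s [-0.0882 -0.0459] t [-0.0187  0.0244] rect [array([-65.7,   2. ]), array([47.3, 47.7]), np.float64(88.8)]
  z 0.166 40 s [-0.0744 -0.0582] t [0.0116 0.0203] rect [array([-66.5,  15.1]), array([10.4, 17.6]), np.float64(89.6)]
  z 0.178 43 s [-0.073  -0
[... 440 characters left out ...]
ntile(q[:,2],[1,99]).round(4))
                       ~~~~~~~~~~~~~^^^^^^^^^^^^^^^^^^
    return _quantile_unchecked(
        a, q, axis, out, overwrite_input, method, keepdims, weights)
    return _ureduce(a,
                    func=_quantile_ureduce_func,
    ...<5 lines>...
                    overwrite_input=overwrite_input,
                    method=method)
    r = func(a, **kwargs)
    result = _quantile(arr,
                       quantiles=q,
    ...<2 lines>...
                       out=out,
                       weights=wgt)
    slices_having_nans = np.isnan(arr[-1, ...])
                                  ~~~^^^^^^^^^
IndexError: index -1 is out of bounds for axis 0 with size 0
```

Request:
{"name": "send_rows", "arguments": {"series": "0.05 0 -2.5 0 0; 0.05 0 -5 0 0; 0.05 0 -6.2 0 0; 0.05 0 -7 0 0; 0.05 0 -7.5 0 0; 0.05 0 -8 0 0; 0.05 0 -8.4 0 0; 0.05 0 -8.7 0 0; 0.05 0 -8.9 0 0; 0.05 0 -8.9 0 0"}}

```text
time_s: 31.4
tool_pos: [0.4436, -0.1185, 0.039]
orientation: [0.029, 1.0, -0.0, 0.0]
wrist_force: [-0.7, 0.1, -1.7]
finger_gap: 0.0169
grip_force: 59.3
```

```bash
python3 - <<'E'
from h import *
o=arm.get_obs();print(o["tool_pos"],o["orientation"],o["finger_gap"],np.round(o["wrist_force"],1))
spacer("scene");pots("scene")
E
```

```text
[ 0.44362937 -0.11854189  0.03895425] [ 2.88131479e-02  9.99584799e-01 -2.36070938e-05  1.77009202e-04] 0.016895770680316346 [-0.7  0.1 -1.7]
scene 806 s [-0.0891 -0.0723 -0.0436] t [-0.0197  0.0109  0.0253] z [0.009  0.1057]
  z 0.005 37 s [-0.0653 -0.0439] t [0.0046 0.0134] rect [array([-53. ,   7.3]), array([21.9, 12.1]), np.float64(29.3)]
  z 0.017 109 s [-0.0882 -0.045 ] t [-0.0183  0.0224] rect [array([-67.4,   0.6]), array([46.4, 44.8]), np.float64(86.6)]
  z 0.029 128 s [-0.0886 -0.0451] t [-0.0167  0.0241] rect [array([-66.3,   1.6]), array([46.1, 46.5]), np.float64(88.2)]
  z 0.041 108 s [-0.0884 -0.0448] t [-0.017   0.0245] rect [array([-66.5,   3.1]), array([45.3, 45.3]), np.float64(0.5)]
  z 0.053 97 s [-0.0886 -0.0442] t [-0.0184  0.0247] rect [array([-75.6,  12.6]), array([60.8, 34.8]), np.float64(45.1)]
  z 0.065 205 s [-0.0878 -0.0437] t [-0.0184  0.0248] rect [array([-64.7,   2. ]), array([47.7, 49.8]), np.float64(89.6)]
  z 0.077 38 s [-0.0729 -0.0573] t [0.0109 0.0196] rect [array([-65. ,  17.8]), array([17.7,  8. ]), np.float64(22.3)]
  z 0.089 42 s [-0.0737 -0.0566] t [0.0114 0.0201] rect [array([-64.9,  15.6]), array([18. , 10.2]), np.float64(4.3)]
  z 0.101 42 s [-0.0727 -0.057 ] t [-0.0002  0.0184] rect [array([-64.2,   6.9]), array([14.2, 25.6]), np.float64(10.0)]
scene cap s,t,z [0.0402 0.0045 0.0655] normal [ 0.009 -0.025  1.   ] tilt 0.026 187 306 srange [0.0168 0.0639]
scene cap s,t,z [-0.0139  0.0039  0.0657] normal [-0.019  0.003  1.   ] tilt 0.02 168 276 srange [-0.0348  0.0094]
body z 0.014 48 [-0.042 -0.028  0.028]
body z 0.022 65 [-0.039 -0.025  0.031]
body z 0.03 79 [-0.04  -0.028  0.035]
```

The spacer is down in the gap, with its bottom at about 5 mm, and square. I'll push slowly.

Request:
{"name": "send_rows", "arguments": {"series": "0 0 -0.05 0 0; 0.01 0.2 -0.05 0 0; 0.02 0.4 -0.05 0 0; 0.03 0.55 -0.05 0 0; 0.04 0.7 -0.05 0 0; 0.05 0.85 -0.05 0 0; 0.06 1 -0.05 0 0; 0.06 1 -0.05 0 0"}}

```text
time_s: 32.5
tool_pos: [0.4448, -0.11, 0.0388]
orientation: [0.029, 1.0, -0.002, 0.001]
wrist_force: [0.1, -6.6, 3.6]
finger_gap: 0.0174
grip_force: 60.1
```

```bash
python3 - <<'E'
from h import *
pots("scene")
E
```

```text
scene cap s,t,z [0.0434 0.0041 0.0658] normal [ 0.016 -0.005  1.   ] tilt 0.017 182 287 srange [0.0213 0.0675]
scene cap s,t,z [-0.0049  0.0035  0.0659] normal [-0.009  0.002  1.   ] tilt 0.009 178 277 srange [-0.0279  0.0157]
body z 0.014 48 [-0.031 -0.019  0.03 ]
body z 0.022 74 [-0.045 -0.02   0.043]
body z 0.03 62 [-0.023 -0.02   0.034]
```

Request:
{"name": "send_rows", "arguments": {"series": "0.01 0.15 0 0 0; 0.02 0.3 0 0 0; 0.03 0.45 0 0 0; 0.03 0.6 0 0 0; 0.04 0.75 0 0 0; 0.05 0.9 0 0 0; 0.06 1.05 0 0 0; 0.06 1.15 0 0 0; 0.06 1.15 0 0 0; 0.06 1.15 0 0 0"}}

```text
time_s: 33.8
tool_pos: [0.4455, -0.0996, 0.0388]
orientation: [0.03, 1.0, -0.003, 0.001]
wrist_force: [-1.2, -11.6, 2.3]
finger_gap: 0.0173
grip_force: 60.1
```

```bash
cat > t.py <<'E'
from h import *
p=pots("scene")
for n in("scene","top"):
    p=viewer.get_image(n);P,c,h,box=car(p)
    s=(P[:,:2]-[.4463,-.0559])@D;t=(P[:,:2]-[.4463,-.0559])@N
    y=box&(h[:,0]<14)&(h[:,1]>120)&(P[:,2]>.03);print(n,"tile s",np.percentile(s[y],[3,50,97]).round(4),"top",np.percentile(s[y&(P[:,2]>.062)],[3,50,97]).round(4))
    ch=box&(P[:,2]>.055)&(P[:,2]<.07)&(h[:,1]<80)&(s>.06)&(abs(t)>.024)&(abs(t)<.036);print("cheek",np.percentile(s[ch],[3,50,97]).round(4))
o=arm.get_obs();print(o["tool_pos"],o["wrist_force"],np.abs(o["joint_vel"]).max())
cv2.imwrite("pics/s9.png",cv2.resize(viewer.get_image("scene")["img"][160:280,180:340],(800,600),interpolation=cv2.INTER_CUBIC))
E
python3 t.py
```

```text
scene cap s,t,z [0.0542 0.005  0.0659] normal [0.045 0.017 0.999] tilt 0.048 181 287 srange [0.0317 0.0774]
scene cap s,t,z [0.0058 0.0034 0.0661] normal [-0.002  0.005  1.   ] tilt 0.005 168 260 srange [-0.0162  0.0269]
body z 0.014 46 [-0.069 -0.02   0.042]
body z 0.022 78 [-0.034 -0.009  0.05 ]
body z 0.03 66 [-0.021 -0.009  0.045]
scene tile s [0.0792 0.0818 0.087 ] top [0.0807 0.0837 0.0873]
cheek [0.0803 0.0875 0.0987]
top tile s [0.0821 0.0857 0.0898] top [0.0826 0.086  0.0897]
cheek [0.0826 0.0918 0.1009]
[ 0.44543785 -0.09960904  0.03877382] [ -2.24211647 -11.14360772   3.01324905] 0.0014819269541352775
```

View pics/s9.png

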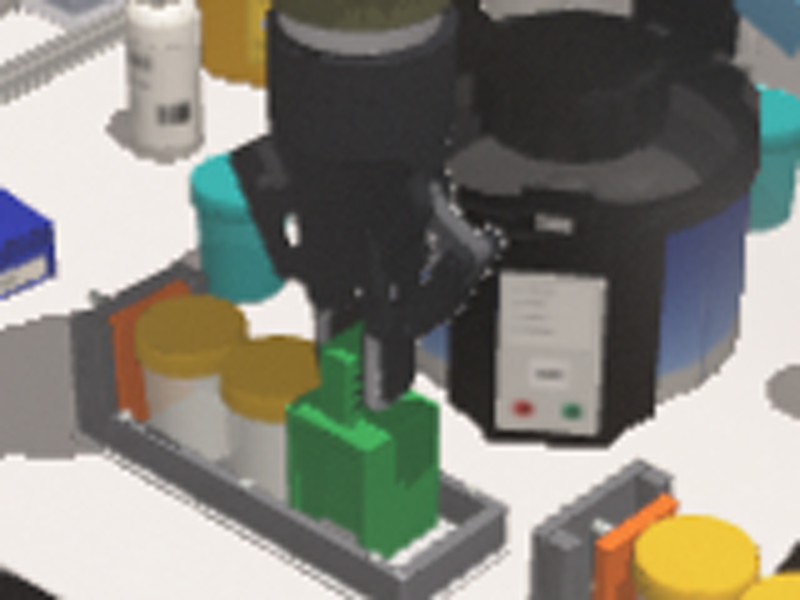

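The tile is flush: its face is at s = 0.082 m and it has travelled about 12 mm. The pots and spacer, between about (190,390) and (365,470), are upright, in line and pressed with about 11 N. Handing in.

```bash
python3 -c "
from rig import job_done;print(job_done())"
```

```text
the job is handed in; nothing more can be done
None
```

I handed the job in at about 34 s, with the two pots closed up, the spacer down in the gap and still gripped, and the row pressed so the tile is flush (about 12 mm by the cameras, 11 N push). On the way, pot_2 leaned to about 0.46 rad, under the 0.6 rad limit, before I set it upright again; the result was not reported back.

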